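# Release a ratchet model clamp and move the model to its case pan

## Task

The plaster model on the tilted model table is finished. Squeeze the pawl lever against the thumb post to lift the pawl out of the rack, slide the clamp bar well back while you squeeze, then take the model out and set it down (do not drop it) flat and teeth up in the empty half of the case pan, beside the opposing model. Leave the clamp open, and leave the opposing model, the bottle, the bowl and the gauge where they are.

Things in the scene. Friction and masses are not known exactly. Their poses are not given: they have to be found in the camera images.
- table: Tilting model table, fixed on the bench plate: grey round foot (diameter 104 mm), ball joint, narrow aluminium plate tilted 25 deg, low end to the robot within 0.4 rad. Origin on the bench plate, z up, x level toward the raised end, y across. All of it lies within x -60 to +95, y -55 to +55 mm and below 175 mm.
- bed (a point): Centre of the tilted plate's upper face, on which the model stands. x runs up the slope, y across (level), z is the plate's normal, 25 deg from vertical. Plate x -42 to +46, 50 wide, 8 thick. Fixed jaw at the low end: x -42 to -30, 44 wide, 13 high, no lip; the model rests against it and does not slide off. Rack bar along x at y 0, 10 wide, to x +121, up to 11 above the plate.
- clamp_jaw (a joint): Travel of the clamp bar up the slope along +x of bed, m: 0 = clamped as found, 0.026 = fully back at the end stop. Held by the pawl; with the pawl lifted it slides with 2 to 4 N and stays where it is left. It cannot be pulled back while the pawl is in the rack.
- jaw_face (a point): Middle of the clamp bar's face toward the model (bar 42 wide, 1 to 16 mm above the plate), moves with it; axes as bed. Its steel lip (16 wide, 17.5 to 22 mm above the plate) reaches 9 mm over the model's base, so the model cannot be lifted out until the bar is back. This point is 8 mm above the plate.
- pawl (a joint): Angle of the sprung pawl lever on the clamp bar, rad: 0 = pawl in the rack, 0.30 = fully squeezed. The pawl is clear of the rack above 0.16. About 2 N at the paddle starts it, 5 N holds it fully squeezed; it springs back when let go.
- squeeze_grip (a point): Grip on the clamp bar, moves with it; axes as bed. Two paddles 20 wide (y) stand in line along x: fixed thumb post x -18.5 to -11 mm from here, pawl lever x +12 to +18.5, both up to z +10, lever paddle down to z -16. Pinched along x (37 mm outside, 24 squeezed; only the lever gives, so centre the pinch at x -6) they lift the pawl; keep the pinch, pull along +x. 56 mm off the plate.
- cast_base (a point): The clamped plaster model (0.11 to 0.20 kg), grey base block 59 (x) by 62 (y) by 16 mm, teeth up to 31 mm above the underside. Point: middle of the base block, 8 mm above the underside. z toward the teeth, x up the slope as found. Sides to grasp: -y and +y, flat from x -20 to +20, 62 apart at the bottom, 58 at the top, overhanging the plate 6 mm each side.
- case_pan: Grey open plastic pan, fixed, 150 (x) by 126 (y) by 26 mm high, walls and floor 3 mm thick. Origin under its centre, z up. The half at x < 0 holds the opposing model, the half at x > 0 is empty. Any yaw.
- pan_floor_free (a point): Centre of the empty half of the pan, on its floor (3 mm above the bench plate, 34.5 mm from the pan's centre along the pan's x); axes as the pan. The empty space is about 75 mm (x) by 120 mm (y).
- opposing_cast: The opposing plaster model, white, 59 by 62 by 31 mm, loose, in the other half of the pan. Origin in the middle of its underside. To be left alone.
- liquid_bottle: Bystander: small bottle, 42 diameter, 98 high, upright between table and pan; origin under its centre.
- bowl: Bystander: green mixing bowl, 68 diameter, 36 high, between table and pan; origin under its centre.
- gauge: Bystander: wire thickness gauge, 43 by 96 by 7 mm, flat on the bench to the right of the bench plate; origin under its centre.
There are look-alikes about, which are no part of the job. What is shaped like the part that bears cast_base but red is not meant.

How it is judged:
By the outcome, as a careful person would: the job done as asked, in the order asked, and still so for the second after the job is handed in, with the robot touching nothing.
It also fails if it takes over 51 s, if anything falls off the work surface, if the arm or the gripper's body presses on something with over 40 N, if the wrist force passes 120 N, or if a joint passes its speed limit or range.

## Robot

A 6-joint arm with a two-finger parallel gripper is mounted at the origin on a cart in front of the work surface, level with it; the furniture and walls round the work are solid. World frame = base frame: x ahead of the robot, y to its left, z up, the work surface at z = 0. Lengths are in m, angles in rad, forces in N, time in s.
With the tool pointing down it reaches from about 0.35 to 0.8 m from the base axis. Payload 7.3 kg.
Tool frame: the origin (TCP) lies between the finger pads; the fingertips stand 25 mm ahead of it and the grasp point (between the pads) lies 6 mm ahead of it (r.tip_extent is the distance from the TCP to the fingertips, in m); z points along the fingers, y is the direction in which the jaws open and shut (so a half turn about z gives the same grasp; the last joint's range is limited). The gripper opens to 85 mm and grips with 20 to 120 N. Pads are 22 mm wide; open, the fingers measure 114 mm over their backs; the gripper's body (76 mm by 85 mm) begins 54 mm behind the grasp point. The pads swing forward as they close: fully open they stand 13 mm farther back than shut.
Start: joints at [1.19, 0.342, 1.524, -0, 1.275, -0.146], TCP at [0.122, 0.511, 0.232] pointing down, gripper open.
Joint ranges: [-2.53, 2.53], [-0.77, 2.02], [0.04, 2.7], [-1, 4.14], [0.28, 2.66], [-3.11, 3.11]. Speed limits (rad/s): [2.57, 2.57, 3.14, 3.14, 3.14, 3.14].

## Interface

Orientations are given as a unit quaternion [x, y, z, w].
In Python, from workcell import r, command_gripper, optics gives the robot as it stands. The module is installed in compiled form; this text tells all that it offers. Calls block until the motion is done:
- r.reach(position, orientation): joint-space move of the TCP to a pose.
- r.move_straight(position, orientation=None, speed=0.15, max_force=None): straight line of the TCP; orientation=None keeps the orientation; speed is the mean speed in m/s. With max_force (N) it stops when the force on the tool has changed by that much, and returns True; else False.
- r.movej(angles): joint-space move.
- command_gripper(opening, force=None): finger opening in m; force is the grip in N (None keeps the last); returns when the fingers have stopped.
- r.hold(seconds).
- r.solve_ik(position, orientation): joint angles nearest the present ones, or None.
- r.read_state(): the state.
- optics.get_image(name): name is "side" or "top"; returns (picture, depth): 480x640x3 uint8, red, green, blue; 480x640 float32, m along the optical axis (not along the pixel's ray), 0 where there is no reading.
- optics.camera_model(name): a dict with "K" (3x3 intrinsics, pixels), "R" (3x3) and "t" (3): a world point X has camera coordinates R X + t. Camera axes: x right, y down, z forward; pixel columns grow to the right and rows downward; lengths in m; the calibration is good to about 2 mm. A picture is of the moment at which its call begins. camera_model takes no time and is no camera call.
A pose or a line that the arm cannot do raises r.PlanningError and nothing moves.
- r.finish_job(): hands the job in, once; it reports no verdict.
The state is a dict: "time_s": time; "joint_positions": joint angles; "dq": joint speeds; "tau": joint torques, N m; "eef_pos": TCP position; "eef_rot": TCP orientation; "contact_force": force on the tool from outside, world axes, zero at the start; "torque": the same for the moment, N m; "grip_width": finger opening in m.
Only numpy, scipy, OpenCV 4.12 (cv2) and the standard library are available. Lean on these libraries where they do the work, as an engineer would, in place of code of your own. Each camera call takes 0.05 s, during which the arm holds its last target.

## Working session

There is one attempt and no reset: what is moved stays moved. The work goes in short steps, each a Python script; the robot and the scene stay as the last script left them, time stands still between calls to the robot, and variables do not carry over. Pictures are saved under pics/ and viewed, and the job is handed in when it is done.

```bash
mkdir -p pics; python3 - <<'E'
from workcell import r, command_gripper, optics
import cv2, numpy as np
for n in("side","top"):
    im,d=optics.get_image(n); np.savez(f"{n}0.npz",im=im,d=d,**optics.camera_model(n))
    cv2.imwrite(f"pics/{n}0.png",im[:,:,::-1])
    m=optics.camera_model(n); print(n,m["K"],m["R"],-m["R"].T@m["t"],(d>0).mean())
s=r.read_state();print(s["time_s"],s["eef_pos"],s["eef_rot"],r.tip_extent,s["contact_force"])
E
```

```text
side [[555.32301533   0.         313.16801743]
 [  0.         555.32301533 237.29830904]
 [  0.           0.           1.        ]] [[ 0.99321781 -0.11614435  0.00537365]
 [-0.05934252 -0.54613282 -0.83559404]
 [ 0.09998426  0.829608   -0.54932114]] [ 0.4407932  -0.94123045  0.71518588] 0.9960904947916667
top [[594.01547831   0.         317.28019684]
 [  0.         594.01547831 237.850414  ]
 [  0.           0.           1.        ]] [[-0.01243686 -0.99984805 -0.01221467]
 [-0.99297569  0.01378697 -0.11751255]
 [ 0.11766309  0.01066738 -0.99299628]] [ 0.39894436 -0.04167373  1.31180983] 0.9958626302083333
0.1 [0.12197902 0.51026688 0.23179751] [ 1.17133575e-01  9.93115933e-01 -6.58811795e-04 -1.89433451e-04] 0.025 [-0.03407191  1.45949657  0.54239216]
```

View pics/side0.png

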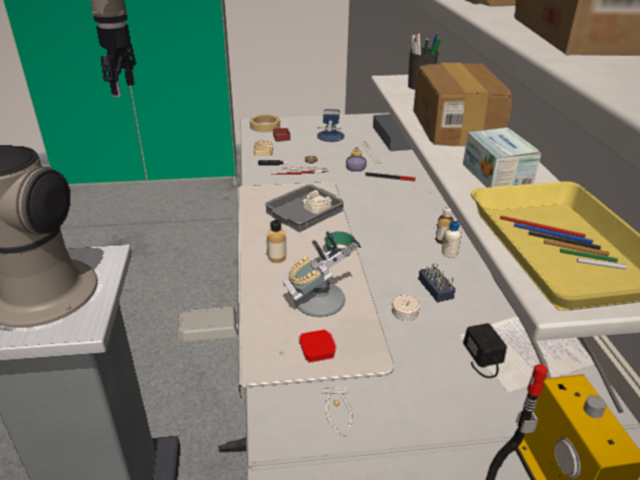

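View pics/top0.png

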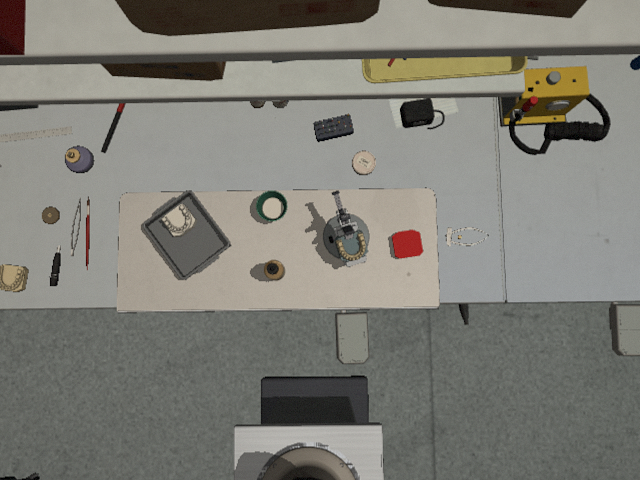

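The table with the model is at side (310,280) / top (348,240). The pan is at side (305,205) / top (186,233), with the opposing model in its far-left half. The red block at top (407,243) is a look-alike, and another yellow model lies at top (12,278). I'll enlarge the candidates and measure.

```bash
python3 - <<'E'
import cv2, numpy as np
a=cv2.imread("pics/top0.png");b=cv2.imread("pics/side0.png")
cv2.imwrite("pics/ct.png",cv2.resize(a[180:280,300:430],None,fx=6,fy=6,interpolation=cv2.INTER_CUBIC))
cv2.imwrite("pics/cs.png",cv2.resize(b[225:325,270:380],None,fx=6,fy=6,interpolation=cv2.INTER_CUBIC))
cv2.imwrite("pics/cp.png",cv2.resize(a[180:290,130:260],None,fx=5,fy=5,interpolation=cv2.INTER_CUBIC))
E
```

```text
(no output)
```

View pics/ct.png

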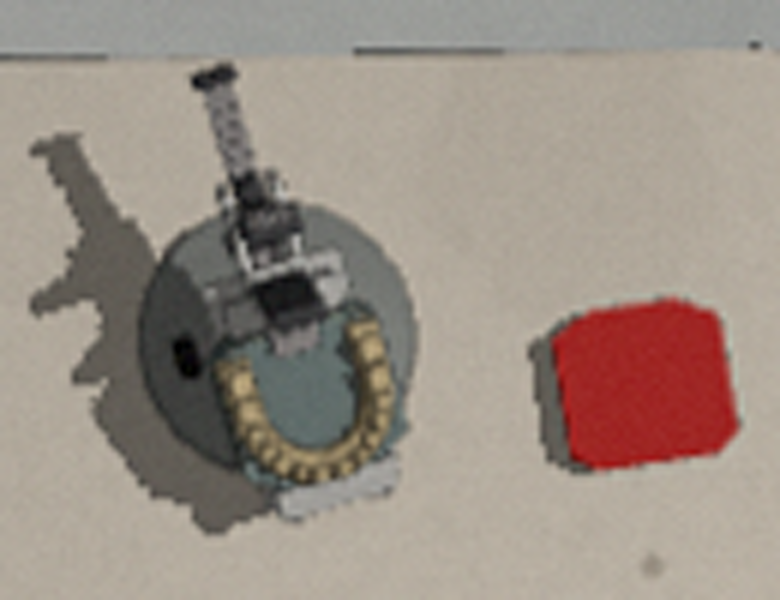

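View pics/cs.png

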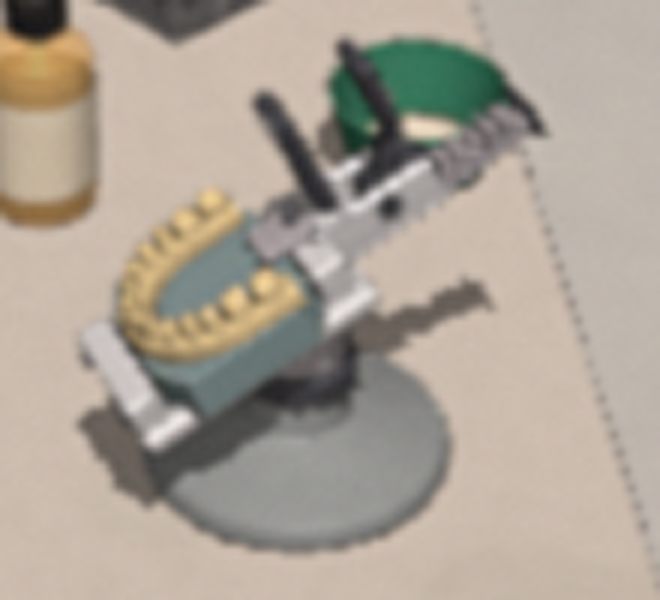

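View pics/cp.png

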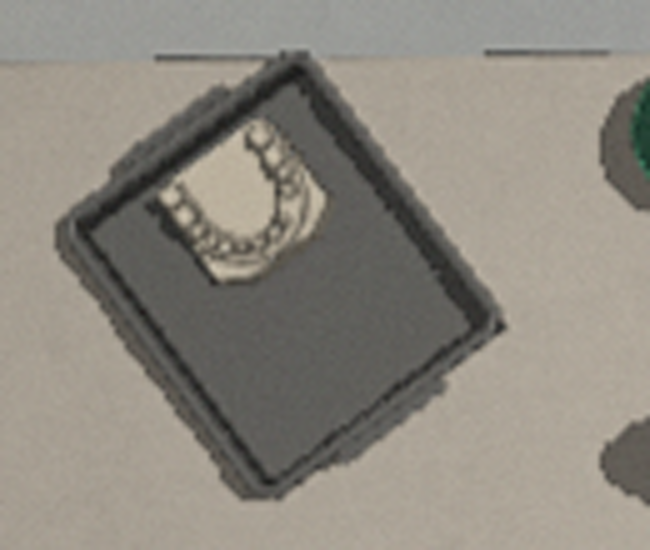

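```bash
cat > h.py <<'E'
import numpy as np, cv2
from scipy.spatial.transform import Rotation as Rn
def load(f):
    z=np.load(f); return z["im"],z["d"],z["K"],z["R"],z["t"]
def cloud(f):
    im,d,K,R,t=load(f); v,u=np.mgrid[:480,:640]
    p=np.stack([(u-K[0,2])/K[0,0]*d,(v-K[1,2])/K[1,1]*d,d],-1)
    return (p-t)@R, im, d
def ray(f,u,v,z):
    im,d,K,R,t=load(f); c=-R.T@t; q=R.T@np.linalg.inv(K)@np.array([u,v,1.]); return c+q*(z-c[2])/q[2]
def tri(f1,p1,f2,p2):
    A=[];b=[]
    cs=[]
    for f,p in((f1,p1),(f2,p2)):
        im,d,K,R,t=load(f);c=-R.T@t;q=R.T@np.linalg.inv(K)@np.array([*p,1.]);q/=np.linalg.norm(q);P=np.eye(3)-np.outer(q,q);A.append(P);b.append(P@c);cs.append((c,q))
    X=np.linalg.solve(A[0]+A[1],b[0]+b[1]); return X,np.linalg.norm(A[0]@X-b[0])+np.linalg.norm(A[1]@X-b[1])
E
python3 - <<'E'
from h import *
for f in("top0.npz","side0.npz"):
    P,im,d=cloud(f); 
    for u,v in ([(407,243),(348,240),(336,193),(337,240),(360,222),(347,229),(340,215),(150,290)] if f[0]=='t' else [(318,345),(335,45+225+35),(315,243),(331,235),(302,272),(325,310)]): print(f,u,v,P[v,u].round(4))
    bench=(abs(P[...,0]-.45)<.1)&(abs(P[...,1])<.4)&(abs(P[...,2])<.02); print(np.median(P[bench][:,2]),P[bench][:,2].std())
# HSV samples
im=load("top0.npz")[0]; hsv=cv2.cvtColor(im,cv2.COLOR_RGB2HSV)
for n,(u,v) in dict(base=(350,245),foot=(362,232),tooth=(362,245),plate=(357,261),post=(348,229),lever=(343,215),bench=(400,290),pan=(190,250)).items(): print(n,im[v,u],hsv[v,u])
im=load("side0.npz")[0]; hsv=cv2.cvtColor(im,cv2.COLOR_RGB2HSV)
for n,(u,v) in dict(base=(304,273),bside=(310,290),foot=(335,308),tooth=(315,273),post=(318,247),lever=(331,237),bench=(380,360)).items(): print(n,im[v,u],hsv[v,u])
E
```

```text
top0.npz 407 243 [ 0.5382 -0.2239  0.0174]
top0.npz 348 240 [ 0.5389 -0.0923  0.0852]
top0.npz 336 193 [ 0.6318 -0.0682  0.1196]
top0.npz 337 240 [ 0.5386 -0.0693  0.0904]
top0.npz 360 222 [ 0.5873 -0.1227  0.0089]
top0.npz 347 229 [ 0.556  -0.0888  0.1302]
top0.npz 340 215 [ 0.5844 -0.0752  0.1317]
top0.npz 150 290 [0.4434 0.3418 0.0053]
-6.576470504706793e-05 0.005417296174900249
side0.npz 318 345 [ 0.5361 -0.2322  0.0172]
side0.npz 335 305 [ 0.583  -0.1227  0.0127]
side0.npz 315 243 [ 0.5466 -0.0927  0.1404]
side0.npz 331 235 [ 0.5769 -0.0882  0.1531]
side0.npz 302 272 [ 0.5222 -0.0901  0.0733]
side0.npz 325 310 [ 0.562  -0.1334  0.0111]
-0.0014674485556323796 0.006726557655989474
base [ 98 108 105] [ 81  24 108]
foot [88 87 81] [26 20 88]
tooth [102  92  68] [ 21  85 102]
plate [160 156 153] [ 13  11 160]
post [30 33 32] [80 23 33]
lever [87 82 83] [174  15  87]
bench [184 176 162] [ 19  30 184]
pan [94 96 92] [45 11 96]
base [121 137 137] [ 90  30 137]
bside [91 99 98] [86 21 99]
foot [149 148 145] [ 23   7 149]
tooth [201 172 125] [ 19  96 201]
post [60 57 60] [150  13  60]
lever [62 60 64] [135  16  64]
bench [201 187 173] [ 15  36 201]
```

```bash
python3 - <<'E'
from h import *
c0=np.array([.55,-.09,.0])
for f in("top0.npz","side0.npz"):
    P,im,d=cloud(f); hsv=cv2.cvtColor(im,cv2.COLOR_RGB2HSV).astype(int)
    reg=(abs(P[...,0]-.55)<.12)&(abs(P[...,1]+.095)<.075)
    high=reg&(P[...,2]>.035)&(d>0)
    # base top grey-teal
    H,S,V=hsv[...,0],hsv[...,1],hsv[...,2]
    teal=high&(H>70)&(H<105)&(S>=15)&(V>60)
    teeth=high&(H<30)&(S>60)&(V>80)
    Q=P[teeth]; print(f,'teeth',Q.shape,Q.mean(0).round(4))
    Q=P[teal]; 
    # robust plane
    best=None;rng=np.random.default_rng(0)
    for _ in range(500):
        a=Q[rng.choice(len(Q),3,replace=False)]; n=np.cross(a[1]-a[0],a[2]-a[0]); 
        if np.linalg.norm(n)<1e-6: continue
        n/=np.linalg.norm(n); k=abs((Q-a[0])@n)<.002
        if abs(n[2])<.7: continue
        if best is None or k.sum()>best.sum(): best=k
    q=Q[best]; m=q.mean(0); n=np.linalg.svd(q-m)[2][2]; n*=np.sign(n[2])
    print(f,'teal plane',len(Q),best.sum(),m.round(4),n.round(3),'tilt',np.degrees(np.arccos(n[2])),'yaw up-slope',np.degrees(np.arctan2(-n[1],-n[0])))
    # rack: points with z>0.1 beyond x>.59
    rk=reg&(P[...,0]>.585)&(P[...,2]>.1)
    q=P[rk]; m=q.mean(0); v=np.linalg.svd(q-m)[2][0]; v*=np.sign(v[0]); print('rack',len(q),m.round(4),v.round(3),'yaw',np.degrees(np.arctan2(v[1],v[0])),'slope',np.degrees(np.arcsin(v[2])))
    # foot
    ft=reg&(P[...,2]<.03)&(P[...,2]>.004)
    g=P[ft]; print('foot x',np.percentile(g[:,0],[1,99]),'y',np.percentile(g[:,1],[1,99]),np.median(g[:,2]))
E
```

```text
top0.npz teeth (245, 3) [ 0.5202 -0.1005  0.0856]
top0.npz teal plane 279 161 [ 0.5302 -0.0992  0.0787] [-0.332 -0.2    0.922] tilt 22.81246255465363 yaw up-slope 31.028546098767862
rack 167 [ 0.6105 -0.074   0.1146] [0.956 0.287 0.054] yaw 16.719347817109934 slope 3.099931770773552
foot x [0.43519569 0.66045273] y [-0.1680597  -0.02302873] 0.00910837735242066
side0.npz teeth (401, 3) [ 0.5215 -0.1046  0.0828]
side0.npz teal plane 329 158 [ 0.5287 -0.1065  0.075 ] [-0.354 -0.201  0.913] tilt 24.00867053429495 yaw up-slope 29.633541351723213
rack 231 [ 0.6088 -0.0777  0.1105] [0.916 0.391 0.087] yaw 23.0939965315936 slope 4.999010076893305
foot x [0.5084717  0.60365322] y [-0.14092001 -0.06083527] 0.01349990815447618
```

```bash
python3 - <<'E'
import cv2, numpy as np
def crop(src,x0,y0,w,h,s,out):
    a=cv2.imread(src)[y0:y0+h,x0:x0+w]; a=cv2.resize(a,None,fx=s,fy=s,interpolation=cv2.INTER_CUBIC)
    a=cv2.convertScaleAbs(a,alpha=1.3,beta=10)
    for x in range(-(-x0//5)*5,x0+w,5):
        cv2.line(a,(int((x-x0+.5)*s),0),(int((x-x0+.5)*s),6 if x%10 else 12),(0,0,255),1)
        if x%10==0: cv2.putText(a,str(x),(int((x-x0+.5)*s)-12,24),0,.4,(0,0,255),1); cv2.line(a,(int((x-x0+.5)*s),0),(int((x-x0+.5)*s),h*s),(0,0,255),1)
    for y in range(-(-y0//10)*10,y0+h,10):
        Y=int((y-y0+.5)*s); cv2.putText(a,str(y),(0,Y),0,.4,(0,0,255),1); cv2.line(a,(0,Y),(w*s,Y),(0,0,255),1)
    cv2.imwrite(out,a)
crop("pics/top0.png",325,188,50,80,7,"pics/gt.png")
crop("pics/side0.png",280,228,85,60,9,"pics/gs.png")
E
```

```text
(no output)
```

View pics/gt.png

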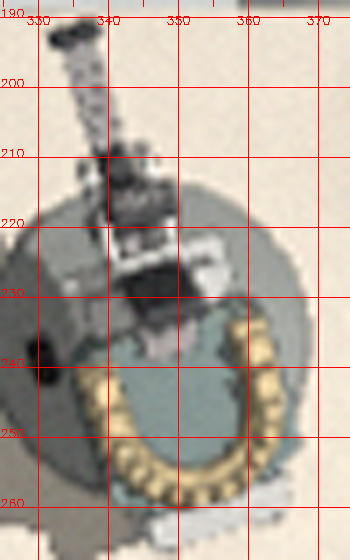

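View pics/gs.png

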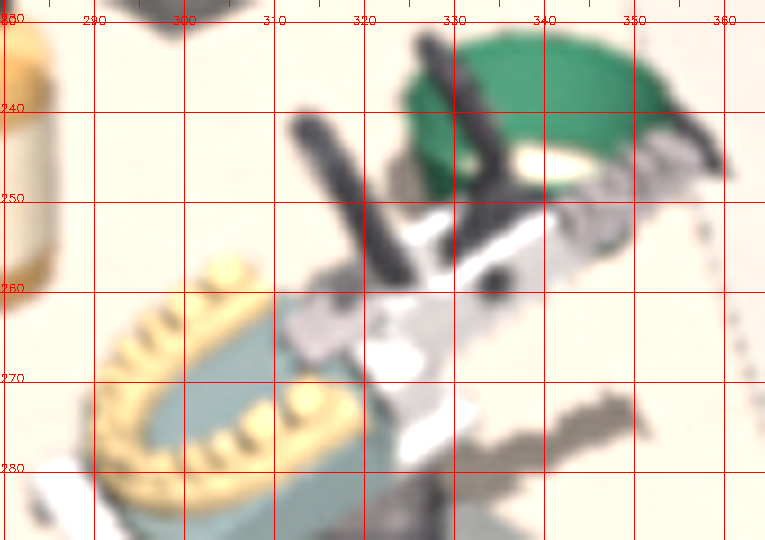

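```bash
cat > fit.py <<'E'
from h import *
from scipy.optimize import least_squares
T,S="top0.npz","side0.npz"
cams={f:load(f)[2:] for f in(T,S)}
def proj(f,X):
    K,R,t=cams[f]; c=K@(R@X+t); return c[:2]/c[2]
def bedR(yaw): return Rn.from_euler("z",yaw).as_matrix()@Rn.from_euler("y",-np.radians(25)).as_matrix()
obs=[(T,(-42,22,13),(347,266),1),(T,(-42,-22,13),(366.2,261.2),1),(S,(-42,-22,13),(294.5,298.7),1),(S,(-42,22,13),(283.2,282),1),
 (T,(121,0,6),(335,192.7),.5),(S,(121,0,6),(358.3,245),.5)]
def res(p,full=False):
    R=bedR(p[0]); o=[]
    for f,b,px,w in obs: o+=list(w*(proj(f,R@np.array(b)/1e3+p[1:4])-px))
    if not full:
        pass
    # post top (xg-14.75, 0, 66) both views
    X=R@np.array([p[4]-.01475,0,.066])+p[1:4]
    o+=list(proj(S,X)-(313.4,240.6)); o+=list(proj(T,X)-(347.7,231.7))
    X=R@np.array([p[4]+.01525,0,.066])+p[1:4]
    o+=list(proj(S,X)-(327,232.2))
    return np.array(o)
s=least_squares(res,[.26,.55,-.09,.07,.06],loss="soft_l1")
if __name__=="__main__":
    print(np.degrees(s.x[0]),s.x.round(4)); print(res(s.x).reshape(-1,2).round(1))
    p=s.x;R=bedR(p[0]); print("cast",(R@[-.0005,0,.008]+p[1:4]).round(4),"grip",(R@[p[4],0,.056]+p[1:4]).round(4))
    print("tri post",tri(S,(313.4,240.6),T,(347.7,231.7)),"tri rackend",tri(S,(358.3,245),T,(335,192.7)))
    for f in(T,S):
        n="top" if f==T else "side"; im=cv2.imread(f"pics/{n}0.png")
        x0,y0=(325,188) if f==T else (275,225)
        sc=7; a=cv2.resize(im[y0:y0+(82),x0:x0+(60 if f==T else 95)],None,fx=sc,fy=sc,interpolation=cv2.INTER_CUBIC)
        def mk(b,col):
            q=proj(f,R@np.array(b)/1e3+p[1:4]); cv2.circle(a,tuple(((q-(x0,y0)+.5)*sc).astype(int)),3,col,-1)
        for y in(-22,22):
            mk((-42,y,13),(0,0,255))
            mk((-30,y,13),(0,0,255))
        for sx in(-20.5,19.5):
            for y in(-31,31): mk((sx,y,0),(255,0,0))
            for y in(-29,29): mk((sx,y,16),(0,255,0))
        mk((121,0,6),(255,0,255))
        g=p[4]*1e3
        for y in(-10,10):
            for dx in(-18.5,-11,12,18.5): mk((g+dx,y,66),(0,255,255))
        for y in(-8,8):
            mk((20,y,22),(255,255,0))
        cv2.imwrite(f"pics/fit_{n}.png",a)
E
python3 fit.py
```

```text
20.407803447679466 [ 0.3562  0.5332 -0.0959  0.0593  0.0632]
[[ 0.   1.1]
 [ 0.2 -1.6]
 [-2.  -4.1]
 [-0.4 -0.3]
 [-1.9 -0.1]
 [-0.5 -2. ]
 [ 2.3  2. ]
 [ 0.3  0.6]
 [ 1.7  1.1]]
cast [ 0.5296 -0.0972  0.0664] grip [ 0.5647 -0.0842  0.1368]
tri post (array([ 0.54631919, -0.08944478,  0.1440664 ]), np.float64(0.0048139252260055825)) tri rackend (array([ 0.63420849, -0.06632999,  0.11170301]), np.float64(0.0005196960392265728))
```

View pics/fit_top.png

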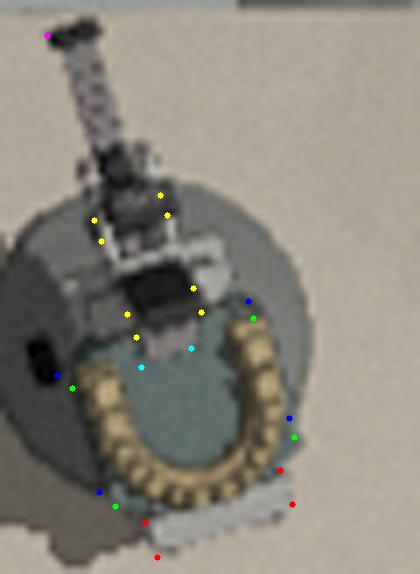

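View pics/fit_side.png

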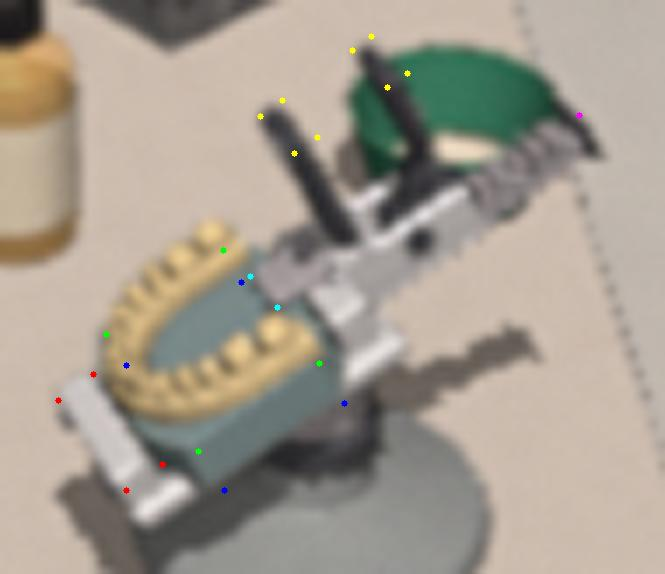

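```bash
python3 - <<'E'
s=open("fit.py").read()
a=s.index("obs=");b=s.index("def res")
s=s[:a]+'''obs=[(T,(-42,22,13),(347,266),1),(T,(-42,-22,13),(366.2,261.2),1),(S,(-42,-22,13),(292.4,292.8),1),(S,(-42,-22,0),(295.4,299.7),1),(S,(-42,22,13),(283.2,282),1),
 (T,(121,0,6),(335.2,192.5),1),(S,(121,0,6),(357.5,245),.6)]
'''+s[b:]
a=s.index("    # post top");b=s.index("    return np.array(o)")
s=s[:a]+'''    X=R@np.array([p[4]-.01475,.010,.066])+p[1:4]
    o+=list(proj(S,X)-(313.1,241.3))
    X=R@np.array([p[4]-.0185,0,.066])+p[1:4]
    o+=list(.5*(proj(T,X)-(347.7,232)))
    X=R@np.array([p[4]+.01525,.010,.066])+p[1:4]
    o+=list(proj(S,X)-(326.6,232.4))
'''+s[b:]
open("fit.py","w").write(s)
E
python3 fit.py
```

```text
17.55293478505904 [ 0.3064  0.5335 -0.0977  0.0583  0.0622]
[[-0.3  0.8]
 [ 0.2 -0.9]
 [-0.6  2.3]
 [-0.8 -0.5]
 [-0.1 -0.1]
 [-0.6 -0.9]
 [ 0.8 -1. ]
 [ 0.5  0.1]
 [ 1.1  1.1]
 [ 0.2  0.1]]
cast [ 0.5299 -0.0989  0.0653] grip [ 0.5647 -0.0879  0.1353]
tri post (array([ 0.54631919, -0.08944478,  0.1440664 ]), np.float64(0.0048139252260055825)) tri rackend (array([ 0.63420849, -0.06632999,  0.11170301]), np.float64(0.0005196960392265728))
```

View pics/fit_top.png

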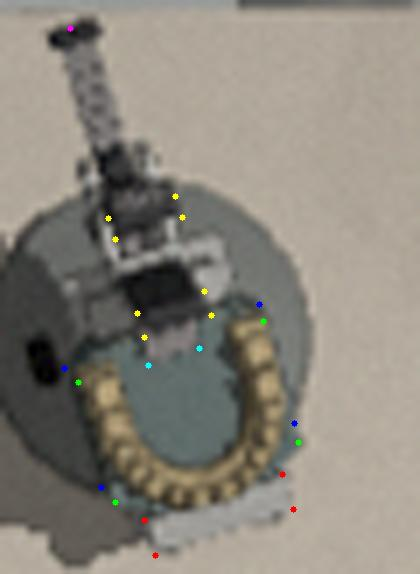

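View pics/fit_side.png

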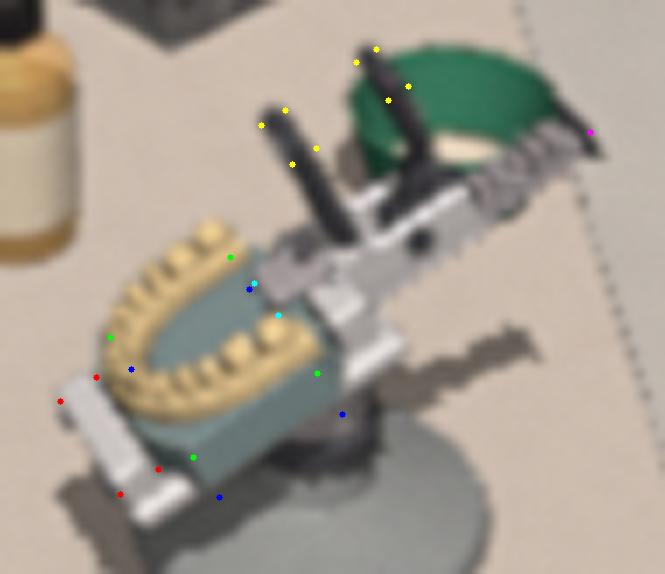

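```bash
python3 - <<'E'
import cv2, numpy as np
def crop(src,x0,y0,w,h,s,out):
    a=cv2.imread(src)[y0:y0+h,x0:x0+w]; a=cv2.resize(a,None,fx=s,fy=s,interpolation=cv2.INTER_NEAREST)
    a=cv2.convertScaleAbs(a,alpha=1.25,beta=10)
    for x in range(-(-x0//5)*5,x0+w,5):
        X=int((x-x0+.5)*s);cv2.line(a,(X,0),(X,8),(0,0,255),1);cv2.putText(a,str(x),(X-12,20),0,.4,(0,0,255),1)
    for y in range(-(-y0//5)*5,y0+h,5):
        Y=int((y-y0+.5)*s);cv2.line(a,(0,Y),(8,Y),(0,0,255),1); cv2.putText(a,str(y),(9,Y+4),0,.4,(0,0,255),1)
    cv2.imwrite(out,a)
crop("pics/top0.png",328,218,46,50,12,"pics/nt.png")
crop("pics/side0.png",278,252,58,52,11,"pics/ns.png")
E
```

```text
(no output)
```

View pics/nt.png

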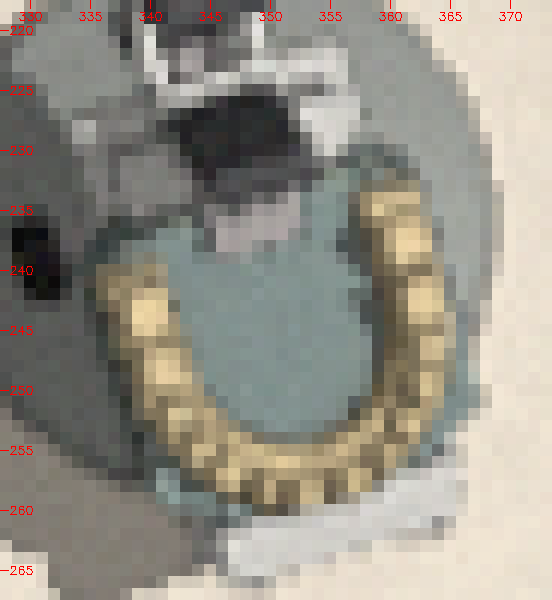

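View pics/ns.png

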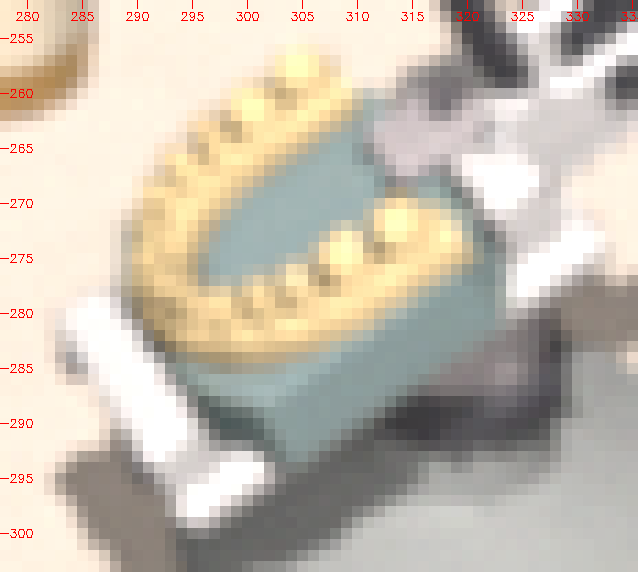

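```bash
python3 - <<'E'
s=open("fit.py").read()
a=s.index("obs=");b=s.index("def res")
s=s[:a]+'''obs=[(T,(-42,22,13),(346.6,265.8),1),(T,(-42,-22,13),(365.8,261.8),1),(S,(-42,-22,13),(291.5,293.5),1),(S,(-42,-22,0),(294.5,299.5),1),(S,(-42,22,13),(283.2,281),1),(S,(-30,-22,0),(302,294),1),
 (T,(121,0,6),(335.2,192.5),1),(S,(121,0,6),(357.5,245),.6),
 (S,(-20.5,-31,0),(304,294.5),1),(S,(-20.5,-29,16),(302.5,286.5),1),(S,(19.5,-31,0),(322.5,281),1),(T,(20,8,22),(345.2,239),1),(T,(20,-8,22),(352.3,237.3),1)]
'''+s[b:]
s=s.replace('o+=list(.5*(proj(T,X)-(347.7,232)))','o+=list((proj(T,X)-(348.7,232.7)))')
open("fit.py","w").write(s)
E
python3 fit.py
```

```text
16.783919290996064 [ 0.2929  0.5335 -0.0965  0.0597  0.0617]
[[-0.7  1. ]
 [-0.2 -1.3]
 [-0.   0.5]
 [-0.2 -1.4]
 [-0.1 -0.3]
 [-2.4  0.6]
 [-0.5 -1.3]
 [ 1.  -1.3]
 [ 1.6  0.1]
 [-0.7  2.3]
 [ 0.8  1.8]
 [-0.   0.5]
 [ 0.2 -0.1]
 [ 0.3 -0.7]
 [ 0.8  1.6]
 [ 0.1 -0.6]]
cast [ 0.5299 -0.0976  0.0667] grip [ 0.5644 -0.0872  0.1365]
tri post (array([ 0.54631919, -0.08944478,  0.1440664 ]), np.float64(0.0048139252260055825)) tri rackend (array([ 0.63420849, -0.06632999,  0.11170301]), np.float64(0.0005196960392265728))
```

View pics/fit_top.png

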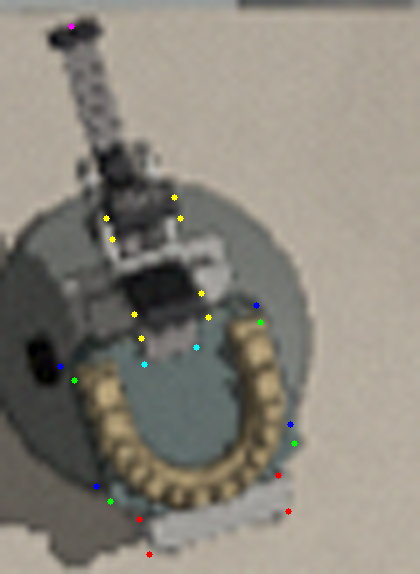

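View pics/fit_side.png

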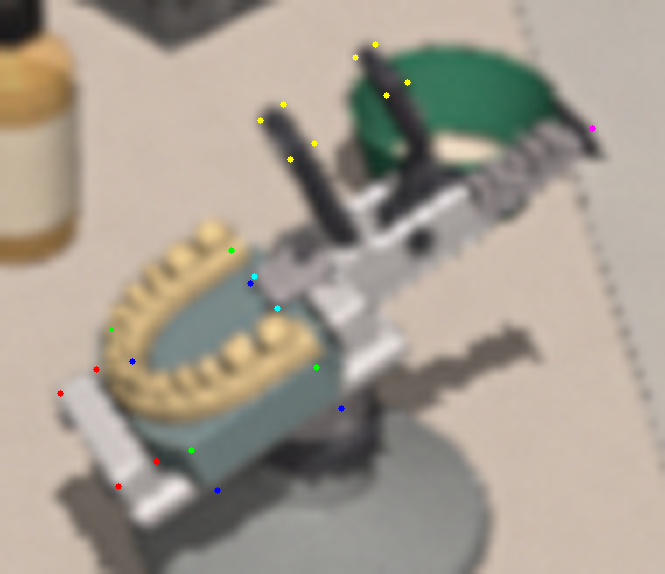

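```bash
cat > pan.py <<'E'
from h import *
im,d,K,R,t=load("top0.npz"); P,_,_=cloud("top0.npz")
def med(u,v,r=4): return np.median(P[v-r:v+r+1,u-r:u+r+1].reshape(-1,3),0)
hsv=cv2.cvtColor(im,cv2.COLOR_RGB2HSV)
# pan: dark grey + opposing; floor+walls darker than 115
m=((im.max(2)<118)&(hsv[...,1]<50)).astype(np.uint8); m[:,:132]=0;m[:,245:]=0;m[:186]=0;m[290:]=0
m=cv2.morphologyEx(m,cv2.MORPH_CLOSE,np.ones((3,3)))
c=max(cv2.findContours(m,0,2)[0],key=cv2.contourArea)
rect=cv2.minAreaRect(c)
z0=.026
pz=0.0
hand=[(188.5,190.5),(229.5,243.5),(181.9,278.5),(141.5,223.9)]
W=np.array([ray("top0.npz",u,v,z0+pz) for u,v in hand])
cen=W.mean(0); ex=(W[1]-W[0])+(W[2]-W[3]); ex/=np.linalg.norm(ex)
yaw=np.arctan2(ex[1],ex[0])
if __name__=="__main__":
    print("plate z",[med(u,v)[2].round(4) for u,v in((150,290),(420,290),(230,200),(300,290))],"bench",[med(u,v)[2].round(4) for u,v in((480,200),(100,290))])
    print("rect",rect,cv2.boxPoints(rect).round(1).tolist())
    print(W.round(4)); print([np.linalg.norm(W[i]-W[i-1]).round(4) for i in range(4)])
    print(cen,np.degrees(yaw),"free",cen+ex*.0345)
    print("floor",med(190,255))
    print("floor side?")
E
python3 pan.py
```

```text
plate z [np.float64(0.0002), np.float64(0.0002), np.float64(-0.0), np.float64(0.0005)] bench [np.float64(-0.0094), np.float64(-0.0107)]
rect ((181.18002319335938, 230.74002075195312), (87.80000305175781, 64.60000610351562), 53.13010025024414) [[129.0, 215.0], [180.6999969482422, 176.1999969482422], [233.39999389648438, 246.5], [181.6999969482422, 285.20001220703125]]
[[0.6605 0.255  0.026 ]
 [0.5416 0.1638 0.026 ]
 [0.4666 0.2668 0.026 ]
 [0.5875 0.3574 0.026 ]]
[np.float64(0.1258), np.float64(0.1499), np.float64(0.1274), np.float64(0.151)]
[0.56402725 0.26073908 0.026     ] -142.82351467347146 free [0.53653841 0.2398917  0.026     ]
floor [0.51962132 0.25523325 0.00333243]
floor side?
```

```bash
cat > geo.py <<'E'
from h import *
yaw=np.radians(16.4)
B=Rn.from_euler("z",yaw).as_matrix()@Rn.from_euler("y",-np.radians(25)).as_matrix()
O=np.array([.5335,-.0965,.0597]); XG=.0617; GP=.006
def bed(p): return O+B@np.array(p)
def quat(y,z):
    y=np.array(y);z=np.array(z); return Rn.from_matrix(np.column_stack([np.cross(y,z),y,z])).as_quat()
def pinchq(s): return quat(s*B[:,0],-B[:,2])
def graspq(s): return quat(s*B[:,1],-B[:,2])
pinch=lambda h,dx=0: bed([XG-.0065+dx,0,.056+h+GP])   # TCP with grasp pt at height h rel to grip
FREE=np.array([.5365,.2399,.003])
def placeq(s):
    a=np.radians(-142.82+180); y=np.array([-np.sin(a),np.cos(a),0]); return quat(s*y,[0,0,-1.])
E
python3 - <<'E'
from workcell import r
from geo import *
print(r.tip_extent)
for s in(1,-1):
  for n,p,q in(("p_hi",pinch(.07),pinchq(s)),("p",pinch(0),pinchq(s)),("p_back",pinch(0,.027),pinchq(s)),("g_hi",bed([0,0,.12]),graspq(s)),("g",bed([0,0,.025]),graspq(s)),("pl_hi",FREE+[0,0,.2],placeq(s)),("pl",FREE+[0,0,.02],placeq(s)),("touch",[.45,.1,.03],graspq(s)),("touchdn",[.45,.1,.03],placeq(s))):
    j=r.solve_ik(p,q); print(s,n,np.round(p,3),None if j is None else np.round(j,2))
print("bottle",ray("top0.npz",275,268,.09),"bowl",ray("top0.npz",271,207,.036))
E
```

```text
0.025
1 p_hi [ 0.528 -0.098  0.203] [-0.51  0.22  1.87  0.44  0.78 -1.07]
1 p [ 0.556 -0.09   0.139] [-0.46  0.36  1.9   0.51  0.62 -1.13]
1 p_back [ 0.58  -0.083  0.151] [-0.42  0.37  1.83  0.47  0.66 -1.04]
1 g_hi [ 0.485 -0.111  0.168] [-0.59  0.21  2.01  0.53  0.7  -2.82]
1 g [ 0.523 -0.099  0.082] [-0.52  0.42  2.03  0.7   0.49 -2.97]
1 pl_hi [0.536 0.24  0.203] [ 0.29  0.48  1.39 -0.    1.27 -1.93]
1 pl [0.536 0.24  0.023] [ 0.29  0.69  1.58 -0.    0.88 -1.93]
1 touch [0.45 0.1  0.03] None
1 touchdn [0.45 0.1  0.03] [ 0.05  0.51  1.94 -0.    0.69 -2.17]
-1 p_hi [ 0.528 -0.098  0.203] [-0.51  0.22  1.87  0.44  0.78  2.07]
-1 p [ 0.556 -0.09   0.139] [-0.46  0.36  1.9   0.51  0.62  2.02]
-1 p_back [ 0.58  -0.083  0.151] [-0.42  0.37  1.83  0.47  0.66  2.1 ]
-1 g_hi [ 0.485 -0.111  0.168] [-0.59  0.21  2.01  0.53  0.7   0.33]
-1 g [ 0.523 -0.099  0.082] [-0.52  0.42  2.03  0.7   0.49  0.18]
-1 pl_hi [0.536 0.24  0.203] [ 0.29  0.48  1.39 -0.    1.27  1.21]
-1 pl [0.536 0.24  0.023] [ 0.29  0.69  1.58 -0.    0.88  1.21]
-1 touch [0.45 0.1  0.03] None
-1 touchdn [0.45 0.1  0.03] [ 0.05  0.51  1.94 -0.    0.69  0.97]
bottle [0.48236905 0.05935906 0.09      ] bowl [0.61918679 0.07200465 0.036     ]
```

```bash
python3 - <<'E'
from workcell import r, command_gripper, optics
from geo import *
q=placeq(-1)
r.reach(FREE+[0,0,.15],q)
command_gripper(.064,20)
s=r.read_state(); print(s["time_s"],s["grip_width"],r.tip_extent)
r.move_straight(FREE+[0,0,.042],q,speed=.12)
h=r.move_straight(FREE+[0,0,.012],q,speed=.02,max_force=4)
s=r.read_state(); print(h,s["time_s"],s["eef_pos"],s["contact_force"])
for n in("top","side"):
    im,d=optics.get_image(n); cv2.imwrite(f"pics/{n}1.png",im[:,:,::-1])
r.move_straight(FREE+[0,0,.15],q,speed=.25)
print(r.read_state()["time_s"])
a=cv2.imread("pics/top1.png")[170:290,120:250];b=cv2.imread("pics/side1.png")[160:250,250:370]
cv2.imwrite("pics/v1.png",np.hstack([cv2.resize(a,(390,360),interpolation=2),cv2.resize(b,(400,360)[:2],interpolation=2)]))
E
```

```text
2.275 0.06419571612946626 0.025
False 4.975 [0.53660983 0.23991186 0.01512807] [-0.8155821  -0.17867785  0.25577459]
5.775
```

View pics/v1.png

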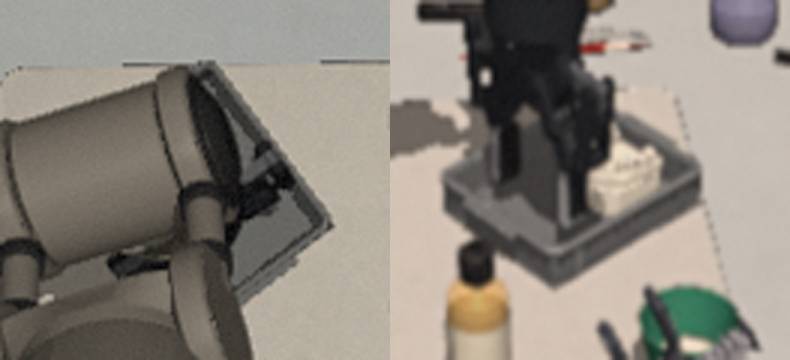

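```bash
python3 - <<'E'
from workcell import r, command_gripper, optics
from geo import *
q=placeq(-1)
r.move_straight(FREE+[0,0,.014],q,speed=.15)
h=r.move_straight(FREE+[0,0,-.006],q,speed=.025,max_force=4)
s=r.read_state(); print(h,s["time_s"],s["eef_pos"],s["contact_force"],s["grip_width"])
r.move_straight(FREE+[0,0,.15],q,speed=.3)
print(r.read_state()["time_s"])
E
```

```text
True 7.55 [ 0.53620794  0.23979481 -0.00190368] [0.30446051 0.15974812 5.81331301] 0.0642325497290742
8.2167
```

```bash
python3 - <<'E'
from geo import *
im,d,K,R,t=load("side0.npz")
a=np.radians(37.18); y=np.array([-np.sin(a),np.cos(a),0])
for s in(-1,1):
  for off in(.032,.0465):
   for z in(.0,.015,.03):
    X=np.array([.5365,.2399,z])+s*off*y; c=K@(R@X+t); print(s,off,z,(c[:2]/c[2]).round(1))
b=cv2.imread("pics/side1.png")[170:230,260:340]
cv2.imwrite("pics/v2.png",cv2.convertScaleAbs(cv2.resize(b,None,fx=9,fy=9,interpolation=0),alpha=2))
E
```

```text
-1 0.032 0.0 [303.5 220.9]
-1 0.032 0.015 [303.4 215.6]
-1 0.032 0.03 [303.4 210.3]
-1 0.0465 0.0 [307.5 223.1]
-1 0.0465 0.015 [307.5 217.9]
-1 0.0465 0.03 [307.5 212.5]
1 0.032 0.0 [286.2 211.2]
1 0.032 0.015 [286. 206.]
1 0.032 0.03 [285.9 200.8]
1 0.0465 0.0 [282.4 209.1]
1 0.0465 0.015 [282.2 203.9]
1 0.0465 0.03 [282.1 198.7]
```

View pics/v2.png

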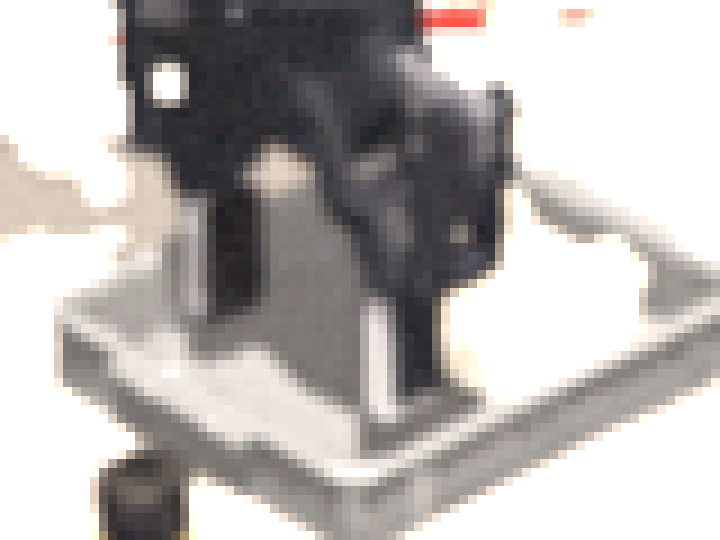

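```bash
python3 - <<'E'
from workcell import r, command_gripper, optics
from geo import *
q=pinchq(1)
r.reach(pinch(.055),q)
command_gripper(.070,20)
s=r.read_state(); print(s["time_s"],s["eef_pos"],s["grip_width"],s["contact_force"])
T=s["eef_pos"];Rq=Rn.from_quat(s["eef_rot"]).as_matrix()
for n in("top","side"):
    im,d=optics.get_image(n); np.savez(f"{n}2.npz",im=im,d=d,**optics.camera_model(n)); cv2.imwrite(f"pics/{n}2.png",im[:,:,::-1])
im,d,K,R,t=load("side2.npz")
pr=lambda X:(lambda c:(c[:2]/c[2]))(K@(R@X+t))
x0,y0,sc=270,190,8
b=cv2.resize(cv2.imread("pics/side2.png")[y0:y0+70,x0:x0+90],None,fx=sc,fy=sc,interpolation=cv2.INTER_CUBIC)
b=cv2.convertScaleAbs(b,alpha=1.5)
for yy in(-.035,.035):
  for zz,c in((0,(0,0,255)),(-.02,(0,255,0)),(.02,(255,0,0))):
    for xx in(-.011,.011):
      u=pr(T+Rq@[xx,yy,zz]); cv2.circle(b,tuple(((u-(x0,y0)+.5)*sc).astype(int)),3,c,-1)
cv2.imwrite("pics/v3.png",b)
E
```

```text
10.425 [ 0.53412762 -0.09602445  0.1889864 ] 0.06989856093776695 [-0.48812235 -0.35960192  0.77633322]
```

View pics/v3.png

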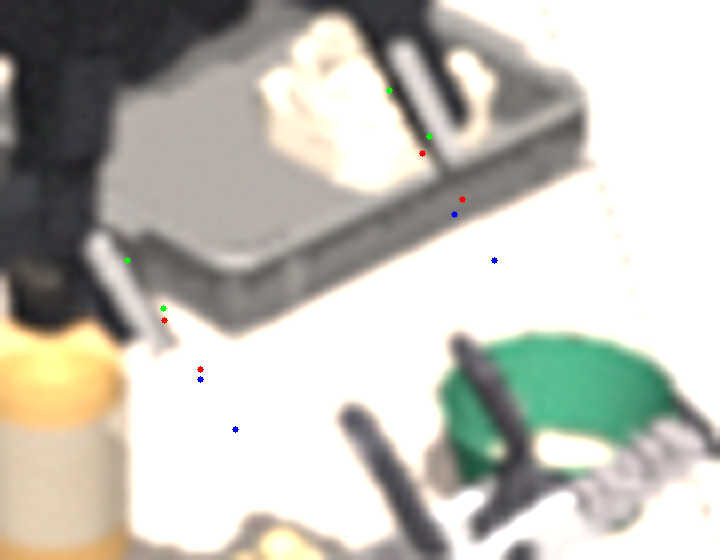

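```bash
cat > see.py <<'E'
from workcell import r, command_gripper, optics
from geo import *
def st(tag=""):
    s=r.read_state(); print(tag,round(s["time_s"],2),s["eef_pos"].round(4),"w",round(s["grip_width"],4),"F",s["contact_force"].round(1),"Fbed",(B.T@s["contact_force"]).round(1)); return s
def snap(k,x0,y0,w,h,sc,name="side"):
    im,d=optics.get_image(name); cv2.imwrite(f"pics/{name}{k}.png",im[:,:,::-1])
    b=cv2.resize(im[y0:y0+h,x0:x0+w,::-1],None,fx=sc,fy=sc,interpolation=cv2.INTER_CUBIC)
    cv2.imwrite(f"pics/z{k}_{name}.png",cv2.convertScaleAbs(b,alpha=1.5))
E
python3 - <<'E'
from see import *
q=pinchq(1)
p=bed([XG-.0065+.001,0,.056-.012])
print(r.move_straight(p,q,speed=.08,max_force=6))
st("down")
snap("3",270,200,90,70,8)
E
```

```text
False
down 11.59 [ 0.5647 -0.0875  0.1238] w 0.0704 F [ 0.1  0.6 -0.4] Fbed [ 0.1  0.5 -0.5]
```

View pics/z3_side.png

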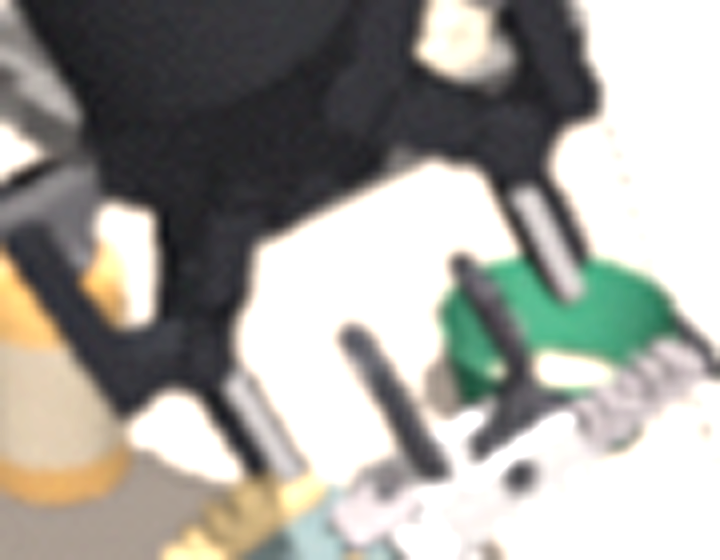

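```bash
python3 - <<'E'
from see import *
q=pinchq(1)
r.move_straight(bed([XG-.0065-.0005,0,.056-.012]),q,speed=.05)
command_gripper(.020,20)
st("closed")
snap("4",270,200,90,70,8)
E
```

```text
closed 12.34 [ 0.5656 -0.0887  0.1254] w 0.0279 F [ 0.2  0.7 10.4] Fbed [4.8 0.6 9.2]
```

View pics/z4_side.png

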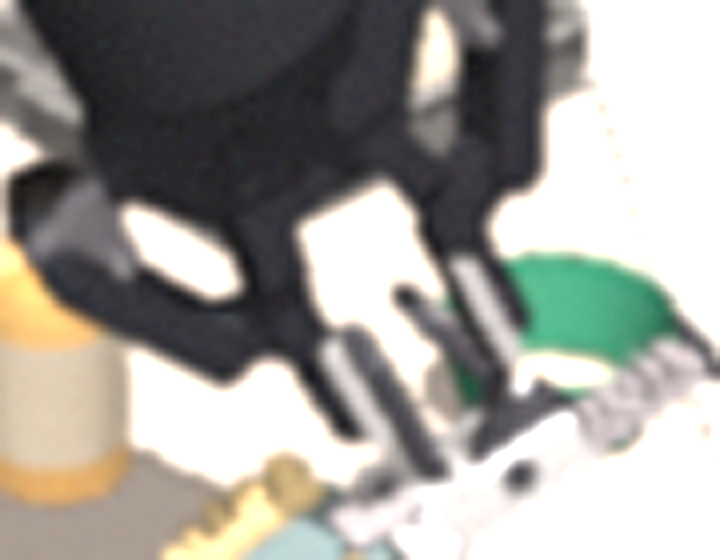

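```bash
python3 - <<'E'
from see import *
q=pinchq(1)
x=XG-.007; h=.056-.008
r.move_straight(bed([x,0,h]),q,speed=.03)
command_gripper(.016,30)
st("raised")
print(r.move_straight(bed([x+.014,0,h]),q,speed=.05,max_force=18)); st("pull1")
snap("5",270,200,90,70,8)
E
```

```text
raised 12.89 [ 0.5638 -0.0887  0.1278] w 0.0267 F [8.6 2.6 0.2] Fbed [ 8.2  0.1 -3.6]
False
pull1 13.32 [ 0.5746 -0.0853  0.133 ] w 0.0268 F [ 1.3 -3.   2.4] Fbed [ 1.4 -3.2  2. ]
```

View pics/z5_side.png

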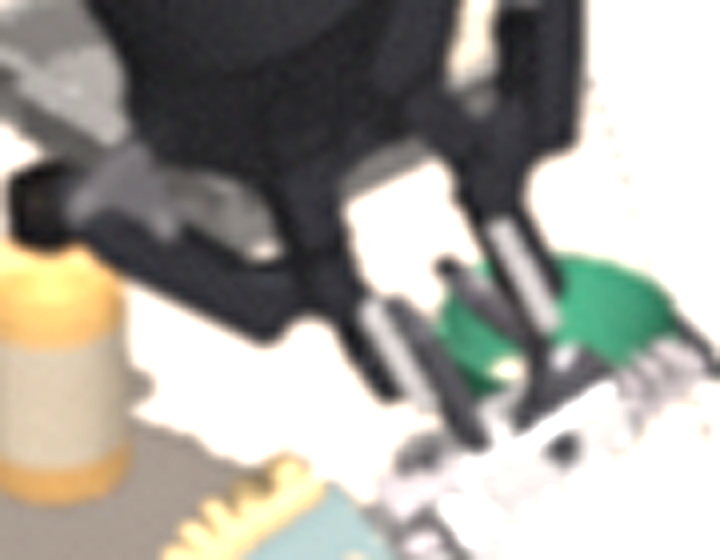

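The bar is sliding with the pinch, and the post base moved from about (435,470) to (475,445) in the crop. I'll continue to the end stop.

```bash
python3 - <<'E'
from see import *
q=pinchq(1)
x=XG-.007; h=.056-.008
print(r.move_straight(bed([x+.030,0,h]),q,speed=.05,max_force=14)); st("pull2")
command_gripper(.075)
st("open")
b=r.read_state()["eef_pos"]
r.move_straight(b+B@np.array([-.004,0,.05]),q,speed=.2); st("up")
snap("6",270,200,90,100,7)
E
```

```text
True
pull2 13.75 [ 0.5866 -0.0817  0.1387] w 0.0267 F [-4.1 -1.9  4.9] Fbed [-2.  -0.7  6.3]
open 14.28 [ 0.5877 -0.082   0.1391] w 0.075 F [-0.5 -0.1  0.2] Fbed [-0.4  0.1  0.3]
up 14.68 [ 0.5641 -0.0893  0.1834] w 0.075 F [-0.4 -0.4 -1. ] Fbed [-0.9 -0.3 -0.7]
```

View pics/z6_side.png

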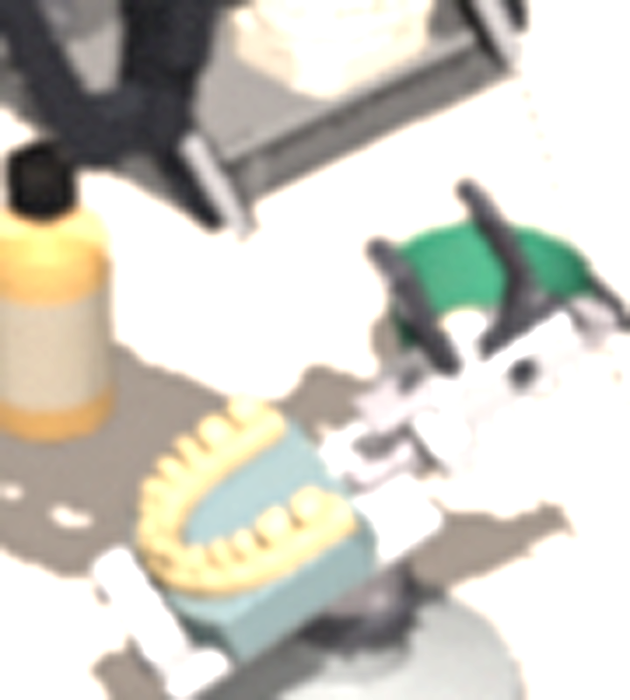

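```bash
python3 - <<'E'
from see import *
q=graspq(-1)
r.reach(bed([-.001,0,.085]),q)
command_gripper(.080,40)
print(r.move_straight(bed([-.0005,0,.012]),q,speed=.12,max_force=6)); st("low")
snap("7",265,225,85,85,8)
E
```

```text
False
low 16.89 [ 0.5283 -0.0981  0.0706] w 0.0798 F [-0.2  0.2  0.2] Fbed [-0.1  0.2  0.2]
```

View pics/z7_side.png

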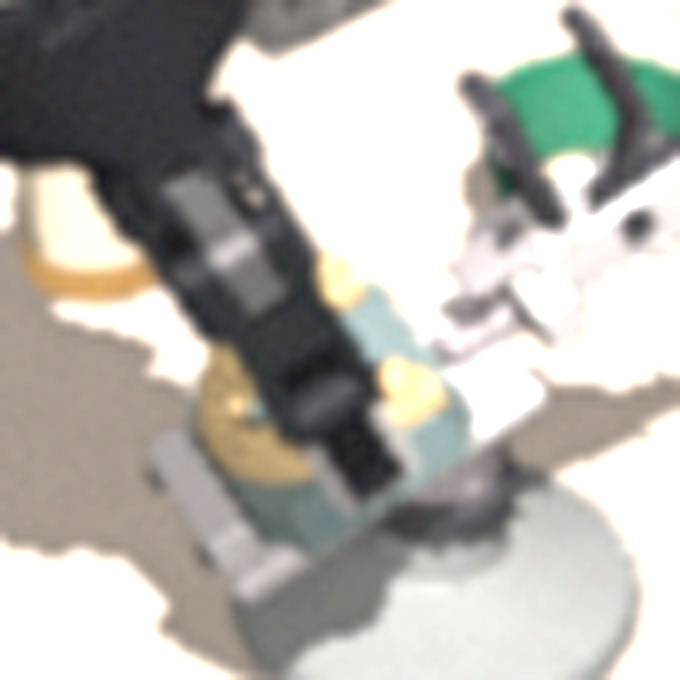

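```bash
python3 - <<'E'
from geo import *
im,d,K,R,t=load("side0.npz")
for y in(-.04,-.047,-.0545):
  for z in(.01,.015,.02,.025):
    c=K@(R@bed([-.0005,y,z])+t); print(y,z,(c[:2]/c[2]).round(1))
E
```

```text
-0.04 0.01 [314.2 288.2]
-0.04 0.015 [313.1 286.6]
-0.04 0.02 [312.1 284.9]
-0.04 0.025 [311.1 283.3]
-0.047 0.01 [315.7 290.4]
-0.047 0.015 [314.6 288.8]
-0.047 0.02 [313.6 287.1]
-0.047 0.025 [312.5 285.5]
-0.0545 0.01 [317.3 292.8]
-0.0545 0.015 [316.2 291.1]
-0.0545 0.02 [315.2 289.5]
-0.0545 0.025 [314.1 287.8]
```

```bash
python3 - <<'E'
from see import *
q=graspq(-1)
print(r.move_straight(bed([.0005,0,-.002]),q,speed=.05,max_force=6)); st("low")
command_gripper(.050,40); st("gripped")
snap("8",265,225,85,85,8)
E
```

```text
False
low 17.38 [ 0.5347 -0.096   0.0578] w 0.0803 F [-0.6 -0.6  0.1] Fbed [-0.7 -0.4  0.4]
gripped 17.71 [ 0.5345 -0.0961  0.0585] w 0.0596 F [-4.7 -0.5  6. ] Fbed [-1.6  0.8  7.4]
```

View pics/z8_side.png

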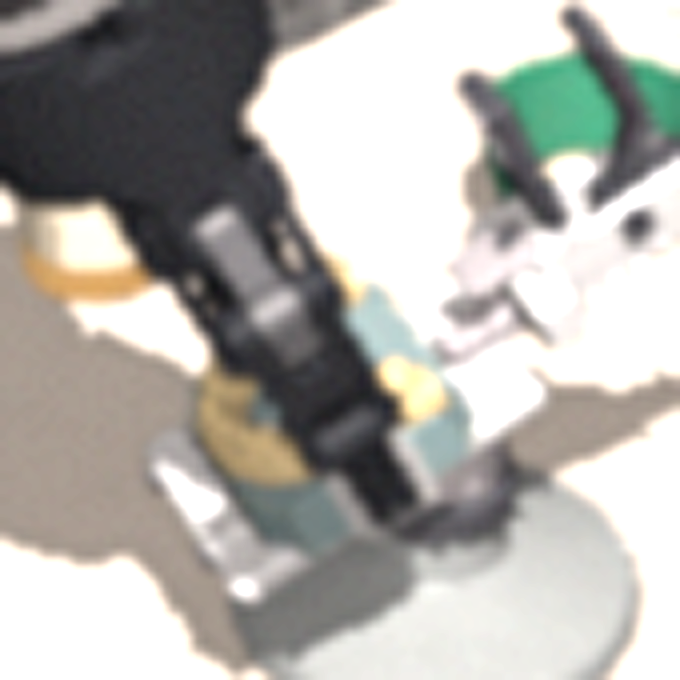

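```bash
python3 - <<'E'
from see import *
q=graspq(-1)
command_gripper(.072,40)
r.move_straight(bed([.0005,0,.002]),q,speed=.05)
command_gripper(.050,45); st("gripped")
snap("9",265,225,85,85,8)
r.move_straight(bed([.004,0,.05]),q,speed=.12); st("lifted")
r.hold(.1)
snap("10",250,170,100,110,6)
E
```

```text
gripped 18.57 [ 0.5329 -0.0967  0.0623] w 0.0592 F [-6.1 -1.6  7.9] Fbed [-2.3  0.2  9.8]
lifted 19.17 [ 0.5166 -0.1014  0.1064] w 0.059 F [-0.7 -0.4 -3.1] Fbed [-2.  -0.2 -2.5]
```

View pics/z9_side.png

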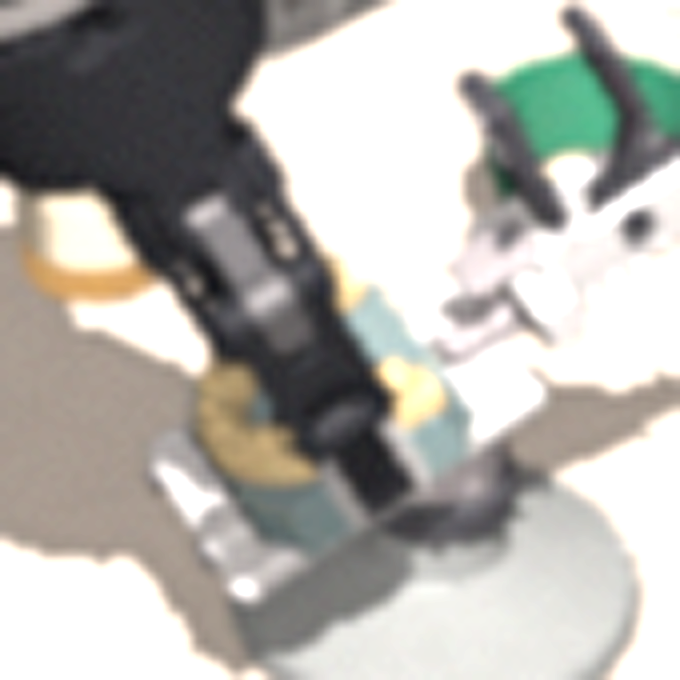

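View pics/z10_side.png

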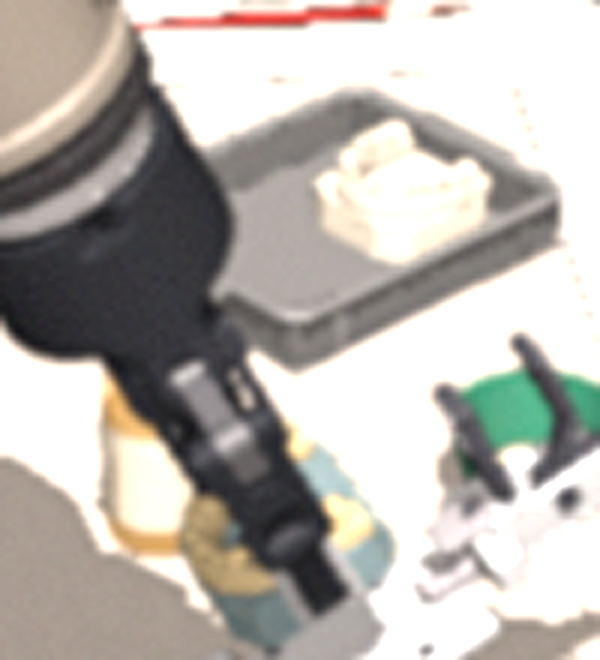

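```bash
python3 - <<'E'
from see import *
q=graspq(-1)
s=st(); print("bedz",B.T@(s["eef_pos"]-O))
r.move_straight(bed([.02,0,.15]),q,speed=.25)
qp=placeq(-1)
r.move_straight(FREE+[0,0,.19],qp,speed=.2); st("over")
r.move_straight(FREE+[0,0,.06],qp,speed=.15); st("above")
snap("11",230,150,130,100,6)
E
```

```text
19.32 [ 0.5164 -0.1011  0.1058] w 0.0592 F [-0.4 -0.2 -2.7] Fbed [-1.5 -0.1 -2.2]
bedz [0.00344182 0.00039836 0.04922751]
over 21.78 [0.5364 0.2392 0.193 ] w 0.0588 F [-0.3  0.3 -2.6] Fbed [-1.2  0.4 -2.3]
above 22.8 [0.5372 0.24   0.064 ] w 0.0591 F [-0.2 -0.3 -1.7] Fbed [-0.9 -0.2 -1.5]
```

View pics/z11_side.png

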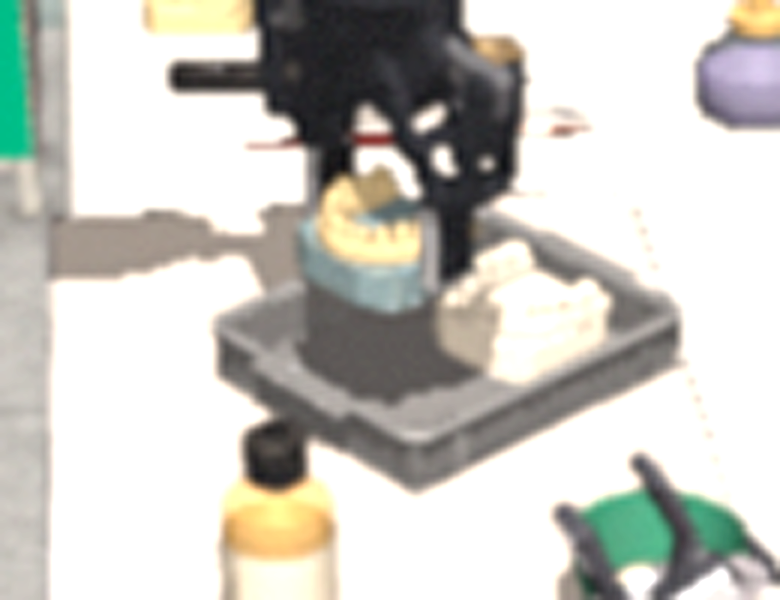

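```bash
python3 - <<'E'
from see import *
qp=placeq(-1)
r.move_straight(FREE+[0,0,.018],qp,speed=.1)
h=r.move_straight(FREE+[0,0,-.004],qp,speed=.018,max_force=3.5); s=st("touch %s"%h)
snap("12",230,150,130,100,6)
E
```

```text
touch True 24.35 [0.5364 0.2399 0.0029] w 0.0593 F [-1.  -0.1  4.9] Fbed [1.2 0.2 4.9]
```

View pics/z12_side.png

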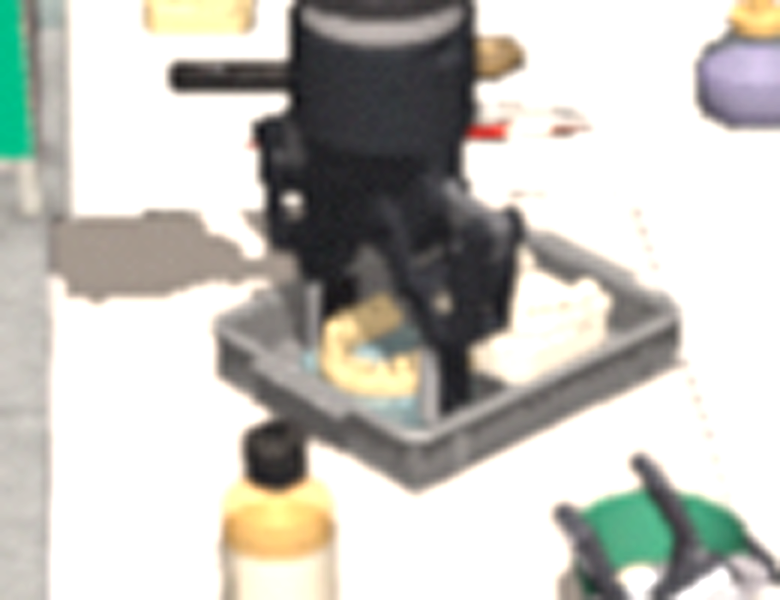

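```bash
python3 - <<'E'
from see import *
qp=placeq(-1)
command_gripper(.070); st("open")
r.move_straight(FREE+[0,0,.17],qp,speed=.15); st("up")
r.movej([1.19,0.342,1.524,0,1.275,-0.146]); st("home")
snap("13",230,150,130,100,6); snap("13",130,180,130,110,5,"top")
im=cv2.imread("pics/side13.png"); a=cv2.resize(im[225:325,240:390],None,fx=5,fy=5,interpolation=2); cv2.imwrite("pics/z13b.png",a)
E
```

```text
open 24.67 [0.5356 0.2396 0.0019] w 0.0698 F [ 0.5  0.4 -0.5] Fbed [ 0.4  0.2 -0.7]
up 25.96 [0.536  0.2397 0.172 ] w 0.0701 F [-0.6 -0.1 -0.7] Fbed [-0.9  0.1 -0.3]
home 27.77 [0.1229 0.5107 0.2323] w 0.0701 F [ 0.  -0.7 -0.1] Fbed [-0.2 -0.7 -0. ]
```

View pics/z13_side.png

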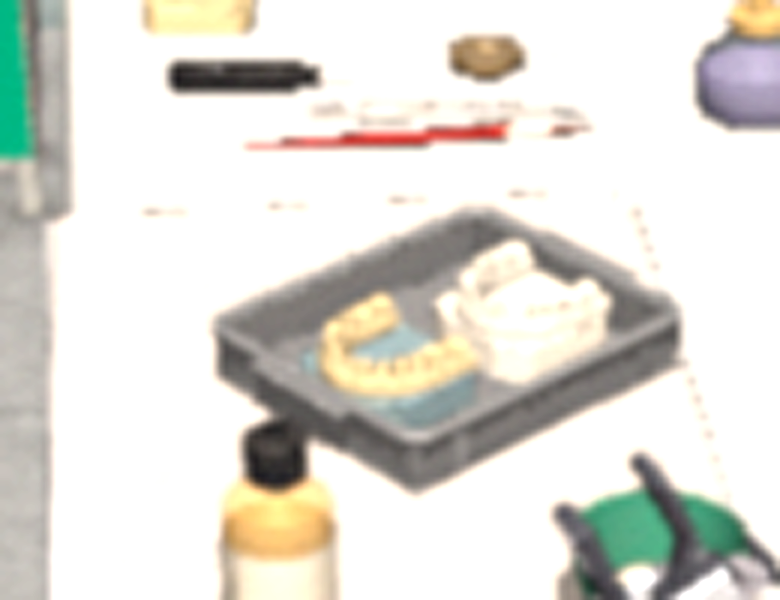

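View pics/z13_top.png

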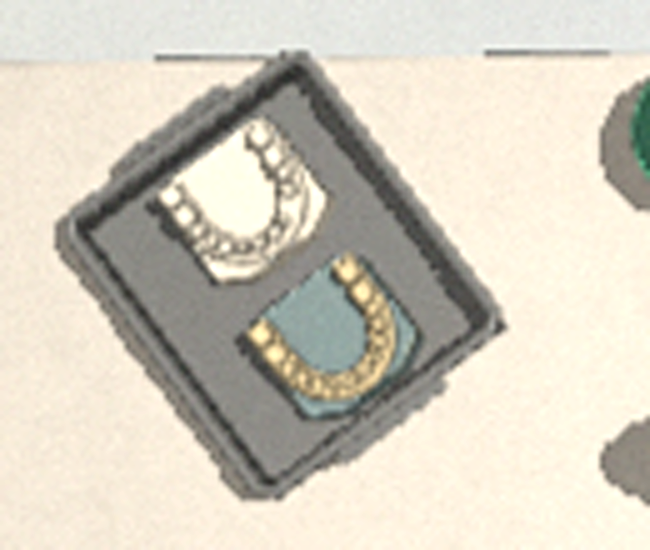

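View pics/z13b.png

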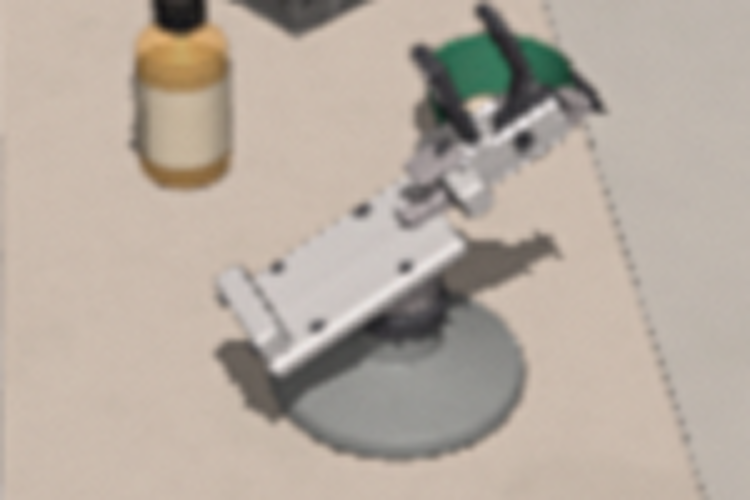

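View pics/top13.png

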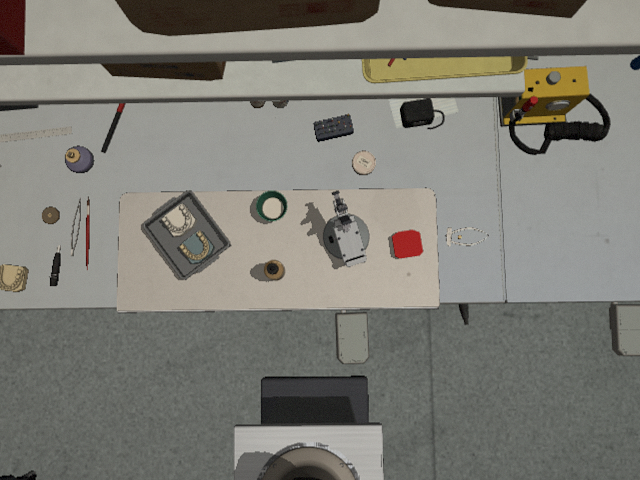

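The model lies flat and teeth up in the empty half of the pan, at top (196,247). The plate is empty and the clamp is back. The opposing model, bottle, bowl and gauge have not moved.

```bash
python3 -c "
from workcell import r
r.finish_job()"
```

```text
the job is handed in; nothing more can be done
```

The job is done and handed in at about 28 s on the robot's clock (limit 51 s). I squeezed the pawl lever against the thumb post and slid the clamp bar back while squeezing. The slide stopped on force after about 24–26 mm of the 26 mm travel. I then lifted the model out and lowered it until it touched the pan floor (about 5 N on the tool) before opening the fingers.

**Last checks:** with the arm back at its start pose, both cameras show:
- The model lies flat and teeth up in the empty half of the pan, clear of the opposing model.
- The plate is empty and the clamp bar is still back.
- The opposing model, bottle and bowl look unmoved in both views, and the gauge in the top view.

**What disagreed or went wrong:**
- **Fingertip position:** the fingertips measured about 5–10 mm behind the TCP at 64–70 mm opening, not 25 mm ahead as stated. I found this by touching the empty pan floor and checking in the pictures, then worked from the measured value.
- **First pinch:** it was too low and pushed back with about 9 N, so I raised it 4 mm.
- **First grasp of the model:** the fingertips sat level with its underside, so I opened and regripped 4 mm higher before lifting.

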